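Lock the tape dispenser onto its counter rail

ROBOT

A 6-joint arm with a two-finger parallel gripper is mounted at the origin on a cart in front of the work surface, level with it; the furniture and walls round the work are solid. World frame = base frame: x ahead of the robot, y to its left, z up, the work surface at z = 0. Lengths are in m, angles in rad, forces in N, time in s.
With the tool pointing down it reaches from about 0.3 to 0.875 m from the base axis. Payload 4.2 kg.
Tool frame: the origin (TCP) lies midway between the tips of the shut fingers; the grasp point (between the pads) lies 19 mm behind it (arm.grip_depth is the distance from the TCP to the grasp point, in m); z points along the fingers, y is the line along which they close (so a half turn about z gives the same grasp; the last joint's range is limited). The gripper opens to 85 mm and grips with 20 to 120 N. Pads are 22 mm wide; open, the fingers measure 114 mm over their backs; the gripper's body (76 mm by 85 mm) begins 54 mm behind the grasp point. The pads swing forward as they close: fully open they stand 13 mm farther back than shut.
Start: joints at [1.147, 0.32, 1.565, -0, 1.257, -0.02], TCP at [0.226, 0.529, 0.231] pointing down, gripper open.
Joint ranges: [-3.11, 3.11], [-0.84, 2.01], [0.21, 2.61], [-1.34, 4.49], [0.05, 2.63], [-2.56, 2.56]. Speed limits (rad/s): [2.57, 2.57, 3.14, 3.14, 3.14, 3.14].

INTERFACE

Orientations are given as [roll, pitch, yaw] about the fixed x, y, z axes, in that order (R = Rz(yaw) Ry(pitch) Rx(roll)).
In Python, from station import arm gives the robot as it stands. Calls block until the motion is done:
- arm.reach(position, orientation): joint-space move of the TCP to a pose.
- arm.line_to(position, ori=None, velocity=0.15): straight line of the TCP; ori=None keeps the orientation; velocity is the mean speed in m/s.
- arm.move_joints(angles): joint-space move.
- arm.set_gripper(opening): finger opening in m; the grip force is fixed at half the most; returns when the fingers have stopped.
- arm.wait(seconds).
- arm.inverse_kinematics(position, orientation): joint angles nearest the present ones, or None.
- arm.state(): the state.
- arm.capture(name): name is "scene" or "top"; returns the picture (384x512x3 uint8, red, green, blue); there is no depth.
- arm.camera_params(name): a dict with "fov_y" (degrees; the focal length in pixels is half the picture's height over the tangent of half this angle, whatever the lens; pixels are square), "cx", "cy" (the principal point, pixels), "k1" (the pictures are not rectified: a ray, as slopes to the right and down, at radius r is drawn at 1 + k1 r^2 times it, then the intrinsics apply), "world_from_camera" (4x4, takes a point from camera to world coordinates). Camera axes: x right, y up, looking along -z (the intrinsics and any distortion apply to the point x, -y, -z); pixel columns grow to the right and rows downward; lengths in m; the calibration is good to about 2 mm. A picture is of the moment at which its call begins. camera_params takes no time and is no camera call.
A pose or a line that the arm cannot do raises arm.PlanningError and nothing moves.
- arm.hand_in(): hands the job in; it is judged then, once.
The state is a dict: "time": time; "joint_pos": joint angles; "dq": joint speeds; "joint_efforts": joint torques, N m; "tcp_pos": TCP position; "ee_rot": TCP orientation; "ft_force": force on the tool from outside, world axes, zero at the start; "torque": the same for the moment, N m; "opening": finger opening in m; "grasp_force": force on a finger pad.
Only numpy, scipy, OpenCV 4.12 (cv2) and the standard library are available. Lean on these libraries where they do the work, as an engineer would, in place of code of your own. Each camera call takes 0.05 s, during which the arm holds its last target. There are 200 camera calls.

TASK

The tape dispenser has been taken off for refilling: mount it on its rail again. Lower its keyhole plate over the two screws of the rail so that both screw heads come up through the round holes, and let go of it there; then press the plate down against the sprung catch and push the dispenser along, towards its cutter end, until the catch pin snaps up through the plate and the plate lies flat and locked. Do it gently, and do not disturb the iodine bottle beside the rail, the steel cup or the hand-gel bottle.

Things in the scene. Friction and masses are not known exactly. Their poses are not given: they have to be found in the camera images.
- dispenser: Loose tape dispenser, 0.35 to 0.65 kg, upright on a steel keyhole plate 200 (x) by 112 (y) by 5 mm thick. Origin: centre of the plate's underside; z up; +x is the locking direction, towards the cutter, which juts out in front to x 113, z 32 to 42 mm. A tape roll, 104 mm diameter, is fixed to it: axis along y at x 44, z 62 mm; y -7 to -33 mm
- grip_tab (a point): Near the top of the grey upright panel, on its mid plane at (12, 0, 143) mm in the dispenser's frame: the place to hold it. The panel lies in the x-z plane, is 10 mm thick in y (grasp across that); its top edge is at z 165, from x -4 to 40 mm. The tape roll beside it (on -y) reaches up to z 114 mm. The centre of mass lies about under this point
- hole_front (a point): Centre of the front keyhole's round entry hole, 19 mm diameter, underside of the plate, at (82, 32, 0) mm in the dispenser's frame. A slot 10 mm wide leaves it towards -x; when locked the screw stands 22 mm in -x of the hole centre (the slot ends 1 mm beyond)
- hole_back (a point): The same for the back keyhole, at (-38, -32, 0) mm, its slot likewise towards -x. A third, 14 mm round hole in the plate at (-60, 32) mm is for the catch pin
- heel (a point): On the dispenser at (-58, 0, 16) mm: middle of the upright rear face of the grey heel block (y -20 to 20, z 5 to 27 mm) that stands on the plate: the place to push towards +x with closed fingers. The plate behind it (x -100 to -58, y -23 to 23, top at z 5 mm) is free, the place to press down. Panel and roll begin at x -14 mm and are tall: a tool tilted back clears them
- plate_front (a point): Centre of the front (cutter) end of the plate's underside, at (100, 0, 0) mm in the dispenser's frame
- plate_back (a point): Centre of the rear end of the plate's underside, at (-100, 0, 0) mm in the dispenser's frame
- rail: Fixed aluminium rail on the worktop, 250 (x) by 116 (y) mm, flat top at z 8 mm. Origin at its centre at worktop height; its +x is the locking direction, which the dispenser's +x must match. In its recess lies a steel carriage with two headed screws and the catch. It is clamped fast anywhere from -10 to +10 mm along the rail's x; no reading tells where (the recess is 184 mm long, the carriage 160)
- screw_front (a point): Where the middle of the front screw's head top (z 20 mm) would be if the carriage were in the rail's middle: at (60, 32, 20) mm in the rail's frame. The true one is up to 10 mm before or behind it along the rail's x: look, or feel with the plate. Head 14 mm diameter, 4 mm thick, its underside at z 16; shank 7 mm. A plate lying on the heads has its underside at z 20, a seated one at z 8 mm
- screw_back (a point): The same for the back screw, at (-60, -32, 20) mm in the rail's frame; it shares the carriage, so both are off by the same amount. The entry holes pass the heads with 2.5 mm to spare all round
- catch (a joint): Sprung pin on the carriage, 9 mm diameter, 64 mm in +y of the back screw. Metres pressed down: 0 up (top at z 16.4 mm), 0.0084 under a flat plate; pushes up with 3.6 to 7 N. It lifts the +y side of a loose plate by up to 8 mm, so the slots foul the screw heads: press behind the heel with about 10 to 20 N while pushing. It snaps up through its hole, 3 mm proud, when locked
- iodine_bottle: Brown bottle with yellow cap, 48 mm diameter, 105 mm tall, bystander; origin at the centre of its underside
- steel_cup: Small open steel cup, 56 mm diameter, 64 mm tall, bystander; origin at the centre of its underside
- the_hand_gel: White hand-gel pump bottle, 65 mm wide, 187 mm tall, bystander; origin at its underside

How it is judged:
On the way:
1. the plate has dropped over both screw heads and the fingers have let go of it there, before it is locked (the catch is pressed down, or holds the plate tilted) (z of plate_front in the frame of rail below 0.018 m and z of plate_back in the frame of rail below 0.0215 m and x of dispenser in the frame of rail between -0.04 and 0.02 m and y of dispenser in the frame of rail between -0.008 and 0.008 m and x of plate_front in the frame of rail above 0 m and contact force between the fingers and dispenser below 0.1 N and (value of joint catch above 0.003 m or angle between dispenser's own z axis and vertical above 0.03 rad)), for 0.2 s.
At the end, for the whole second after the job is handed in: The catch pin is up (less than 2 mm down), the plate lies flat on the rail (both ends of its underside within 3 mm of the rail top, tilt under 0.03 rad), its origin within 16 mm of the rail's middle along it and 5 mm across, its +x along the rail's +x within 0.06 rad, and it is at rest (value of joint catch below 0.002 m and z of each of plate_front, plate_back in the frame of rail below 0.011 m and x of dispenser in the frame of rail between -0.016 and 0.016 m and y of dispenser in the frame of rail between -0.005 and 0.005 m and x of plate_front in the frame of rail above 0.05 m and angle between the x axis of dispenser and the x axis of rail, either way round below 0.06 rad and angle between dispenser's own z axis and vertical below 0.03 rad and linear speed of dispenser below 0.01 m/s); the robot touches nothing.
It fails at once if the dispenser is slammed or leaned on the rail with more than 60 N (contact force between dispenser and rail above 60 N).
It fails at once if the iodine bottle is moved more than 30 mm (distance of iodine_bottle from where it was at the start of the episode above 0.03 m).
It fails at once if the steel cup is moved more than 30 mm (distance of steel_cup from where it was at the start of the episode above 0.03 m).
It fails at once if the hand-gel bottle is moved more than 30 mm (distance of the_hand_gel from where it was at the start of the episode above 0.03 m).
It also fails if it takes over 64 s, if anything falls off the work surface, if the arm or the gripper's body presses on something with over 40 N, if the wrist force passes 120 N, or if a joint passes its speed limit or range.

## Working session

There is one attempt and no reset: what is moved stays moved. The work goes in short steps, each a Python script; the robot and the scene stay as the last script left them, time stands still between calls to the robot, and variables do not carry over. Pictures are saved under pics/ and viewed, at most 10 in all, crops included, and the job is handed in when it is done.

```bash
ls; mkdir -p pics
python3 - <<'E'
from station import arm
import cv2
for n in("scene","top"):
    cv2.imwrite(f"pics/{n}0.png",arm.capture(n)[:,:,::-1]); p=arm.camera_params(n); print(n,p)
print(arm.state())
E
```

```text
pics
scene {'fov_y': 54.30819684502894, 'cx': 254.18178267922738, 'cy': 189.70369509811957, 'k1': -0.024213312966473968, 'world_from_camera': array([[ 0.73315   ,  0.52643443, -0.43053208,  0.07294423],
       [-0.68006505,  0.56602142, -0.46597347, -0.4404768 ],
       [-0.0016141 ,  0.63441827,  0.77298826,  0.97489565],
       [ 0.        ,  0.        ,  0.        ,  1.        ]])}
top {'fov_y': 47.12719905905835, 'cx': 256.20309967442887, 'cy': 191.15594636585163, 'k1': -0.13050561560924906, 'world_from_camera': array([[-1.42748422e-02,  9.94886802e-01, -9.99823951e-02,
         4.33129091e-01],
       [-9.99897935e-01, -1.41442113e-02,  2.01531525e-03,
         9.56278288e-02],
       [ 5.90838419e-04,  1.00000959e-01,  9.94987165e-01,
         1.28064945e+00],
       [ 0.00000000e+00,  0.00000000e+00,  0.00000000e+00,
         1.00000000e+00]])}
{'time': 0.1, 'joint_pos': array([ 1.14698616e+00,  3.20220150e-01,  1.56553676e+00, -9.56813643e-06,
        1.25735933e+00, -1.99690934e-02]), 'dq': array([ 0.00047957, -0.00039374, -0.00327103,  0.00083394, -0.00034204,
        0.00013942]), 'joint_efforts': array([ 5.52544225e-04, -4.16415167e+01, -2.34701586e+01, -9.32279772e-05,
        4.94646010e-03, -5.15343501e-06]), 'tcp_pos': array([0.22576719, 0.52838298, 0.23057868]), 'ee_rot': array([-3.14006919e+00, -2.13269859e-05,  2.73775452e+00]), 'ft_force': array([-0.7731865 ,  0.2038744 ,  0.19460804]), 'torque': array([ 0.03835406,  0.05962063, -0.07428973]), 'grasp_force': 0.0, 'opening': 0.08523136597800968}
```

View pics/scene0.png

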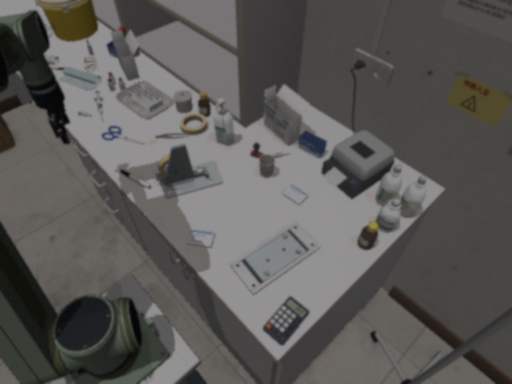

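View pics/top0.png

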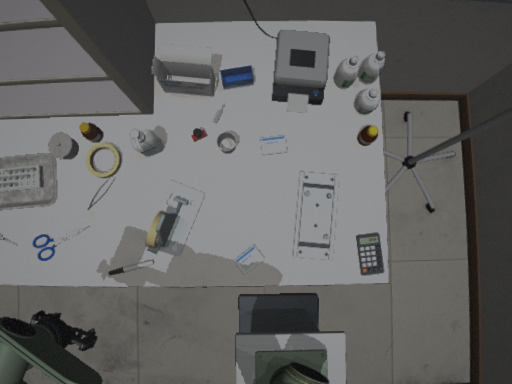

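The top view shows the rail at about (316,215), its long axis nearly along world x. The dispenser is at about (177,218), rotated, and the iodine bottle at (368,135). I'll write the helpers and enlarge both regions.

```bash
cat > h.py <<'E'
import numpy as np, cv2
from station import arm
def K(n):
    p=arm.camera_params(n); f=192/np.tan(np.radians(p['fov_y']/2))
    return np.array([[f,0,p['cx']],[0,f,p['cy']],[0,0,1]]),np.array([p['k1'],0,0,0,0]),p['world_from_camera']
def ray(n,uv):
    k,d,T=K(n); q=cv2.undistortPoints(np.array([[uv]],float),k,d,None,None).ravel()
    return T[:3,3],T[:3,:3]@np.array([q[0],-q[1],-1])
def onz(n,uv,z):
    o,r=ray(n,uv); return o+r*(z-o[2])/r[2]
def px(n,P):
    k,d,T=K(n); c=(np.linalg.inv(T)@np.append(P,1))[:3]*[1,-1,-1]
    return cv2.projectPoints(c.reshape(1,3),np.zeros(3),np.zeros(3),k,d)[0].ravel()
E
python3 - <<'E'
import cv2,numpy as np
t=cv2.imread('pics/top0.png')
a=cv2.resize(t[165:265,280:350],None,fx=5.5,fy=5.5,interpolation=cv2.INTER_CUBIC)
b=cv2.resize(t[165:265,135:210],None,fx=5.5,fy=5.5,interpolation=cv2.INTER_CUBIC)
cv2.imwrite('pics/c1.png',np.hstack([a,b]))
E
```

```text
(no output)
```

View pics/c1.png

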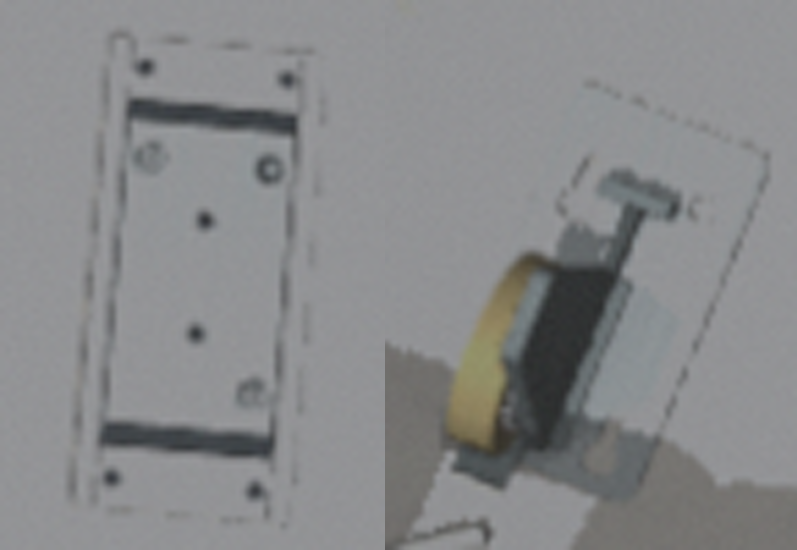

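The crop shows:
- **Rail:** the back screw is at crop (150,157), the catch at (270,168) and the front screw at (250,391). Rail +x therefore points at the robot, about world −x.
- **Dispenser:** the heel is at the top and the roll at the lower left, so its +x points down the picture too, about 20° off. Its panel top edge runs from (545,275) to (510,360).

Next I'll compute the poses, using an averaged picture.

```bash
cat > m.py <<'E'
from h import *
im=np.mean([arm.capture("top").astype(float) for _ in range(8)],0); np.save('top.npy',im)
g=im.mean(2)
R=lambda x,y:(280+(x+.5)/5.5-.5,165+(y+.5)/5.5-.5)
D=lambda x,y:(135+(x-385+.5)/5.5-.5,165+(y+.5)/5.5-.5)
def dark(u,v,r=2):
    u0,v0=int(round(u)),int(round(v)); w=g[v0-r:v0+r+1,u0-r:u0+r+1]; w=np.clip(np.median(w)-w,0,None)
    yy,xx=np.mgrid[v0-r:v0+r+1,u0-r:u0+r+1]; return (w*xx).sum()/w.sum(),(w*yy).sum()/w.sum()
dots=[onz("top",dark(*R(*p)),.008)[:2] for p in[(145,67),(288,80),(112,478),(256,490)]]
mid=[onz("top",dark(*R(*p)),.008)[:2] for p in[(205,220),(196,333)]]
print('dots',np.round(dots,4),np.mean(dots,0)); print('mid',np.round(mid,4),np.mean(mid,0))
for a,b in[(0,2),(1,3)]: d=dots[b]-dots[a]; print('yaw',np.arctan2(d[1],d[0]))
d=mid[1]-mid[0]; print('yaw mid',np.arctan2(d[1],d[0]))
b,f,c=onz("top",R(150,157),.02)[:2],onz("top",R(250,391),.02)[:2],onz("top",R(270,168),.0164)[:2]
d=f-b; print('screws',b,f,c,(b+f)/2,np.linalg.norm(d),'yaw',np.arctan2(d[1],d[0])-np.arctan2(64,120))
P=[onz("top",D(*p),.005)[:2] for p in[(585,80),(770,150),(640,497)]]
print('plate',np.round(P,4),np.linalg.norm(P[1]-P[0]),np.linalg.norm(P[2]-P[1]),(P[0]+P[2])/2)
d=P[2]-P[1];e=P[1]-P[0];print(np.arctan2(d[1],d[0]),np.arctan2(e[1],e[0])-np.pi/2)
T=[onz("top",D(*p),.165)[:2] for p in[(545,275),(510,360)]];d=T[1]-T[0];print('edge',T,np.linalg.norm(d),np.arctan2(d[1],d[0]))
s=np.clip((im-60)*1.9,0,255).astype(np.uint8)[:,:,::-1]
a=cv2.resize(s[168:262,290:342],None,fx=6.3,fy=6.3,interpolation=cv2.INTER_CUBIC)
b=cv2.resize(s[168:262,135:208],None,fx=6.3,fy=6.3,interpolation=cv2.INTER_CUBIC)
cv2.imwrite('pics/c2.png',np.hstack([a,b]))
E
python3 m.py
```

```text
dots [[ 0.6011 -0.0526]
 [ 0.5934 -0.1291]
 [ 0.385  -0.0298]
 [ 0.3765 -0.1057]] [ 0.48900061 -0.07927587]
mid [[ 0.5191 -0.0825]
 [ 0.4597 -0.0759]] [ 0.48940926 -0.07922389]
yaw 3.0365147906885688
yaw 3.0341665501397324
yaw mid 3.0312358420556613
screws [ 0.55199582 -0.05282878] [ 0.42893171 -0.10212265] [ 0.54560948 -0.11651715] [ 0.49046377 -0.07747572] 0.13256945486133961 yaw -3.2505657729208894
plate [[0.6003 0.3427]
 [0.5614 0.2436]
 [0.3792 0.3131]] 0.1064714784044037 0.19499619968053644 [0.48974747 0.32788224]
2.7773674974339695 -3.516009511716378
edge [array([0.48856125, 0.33002602]), array([0.4494001 , 0.34629675])] 0.042406748744828776 2.747811668819116
```

View pics/c2.png

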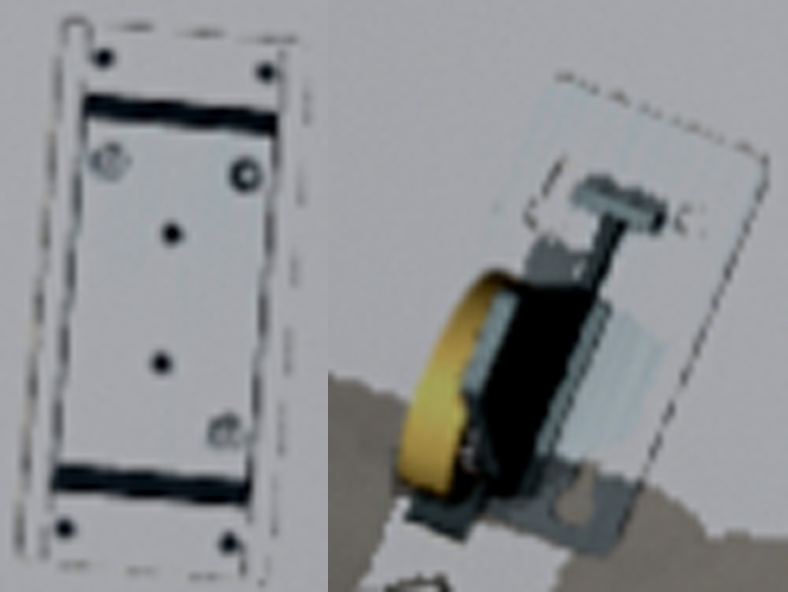

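The averaged view agrees with the first crop. The screws are at c2 (110,161) and (226,431), with about equal gaps at the carriage ends, so the offset is roughly 0. The rail yaw is 3.034, and the keyhole at (578,495) is visible in the plate. Now I'll grasp and carry.

```bash
cat > g.py <<'E'
from h import *
np.set_printoptions(precision=4,suppress=True)
s=lambda m:(lambda t:print(m,round(t['time'],2),t['tcp_pos'],t['ee_rot'],'F',t['ft_force'],'op',t['opening'],t['grasp_force']))(arm.state())
arm.reach([.477,.3335,.23],[np.pi,0,2.77]); s('above')
arm.line_to([.477,.3335,.125],velocity=.1); s('down')
arm.set_gripper(0.0); s('grip')
p=arm.state()['tcp_pos']
arm.line_to([p[0],p[1],p[2]+.06],velocity=.08); s('lift')
Y=3.034; u=np.array([np.cos(Y),np.sin(Y)]); M=np.array([.4893,-.0788])
t=M+u*(-.022+.012)
arm.line_to([*t,p[2]+.06],ori=[np.pi,0,Y],velocity=.15); s('over')
arm.line_to([*t,p[2]+.035],velocity=.1); arm.wait(.3); s('hover')
im=np.mean([arm.capture("top").astype(float) for _ in range(6)],0); np.save('hov.npy',im)
q=np.clip((im-50)*1.8,0,255).astype(np.uint8)[:,:,::-1]
sc=arm.capture("scene")[:,:,::-1]
a=cv2.resize(q[160:265,275:355],None,fx=5.6,fy=5.6,interpolation=cv2.INTER_CUBIC)
b=cv2.resize(sc[180:300,210:330],(320,320),interpolation=cv2.INTER_CUBIC)
o=np.zeros((a.shape[0],a.shape[1]+320,3),np.uint8);o[:,:a.shape[1]]=a;o[:320,a.shape[1]:]=b
cv2.imwrite('pics/hov.png',o)
E
python3 g.py
```

```text
above 1.71 [0.4764 0.3343 0.23  ] [ 3.1413 -0.0006  2.7708] F [-0.6882 -0.4179  0.2979] op 0.08545178647642555 0.0
down 2.91 [0.4774 0.3338 0.1257] [3.1404 0.0008 2.77  ] F [-0.4489 -0.1058  0.2103] op 0.08539190634580333 0.0
grip 3.58 [0.4767 0.3333 0.1245] [-3.1405 -0.0006  2.7701] F [-0.072   1.1278 -1.3122] op 0.009231869981301358 60.40491722524166
lift 4.47 [0.4763 0.333  0.1839] [-3.1405 -0.0008  2.77  ] F [-0.0702  0.4078 -5.1567] op 0.009365799227316536 60.004019513726234
over 7.38 [ 0.4992 -0.0795  0.1845] [ 3.1415 -0.0001  3.0345] F [-0.3753  0.0963 -4.1425] op 0.009369159759676471 60.07083613425493
hover 8.08 [ 0.4996 -0.0799  0.16  ] [-3.1415  0.0011  3.034 ] F [-1.1885  0.2614 -4.6094] op 0.009015470460913748 60.01538045704365
```

View pics/hov.png

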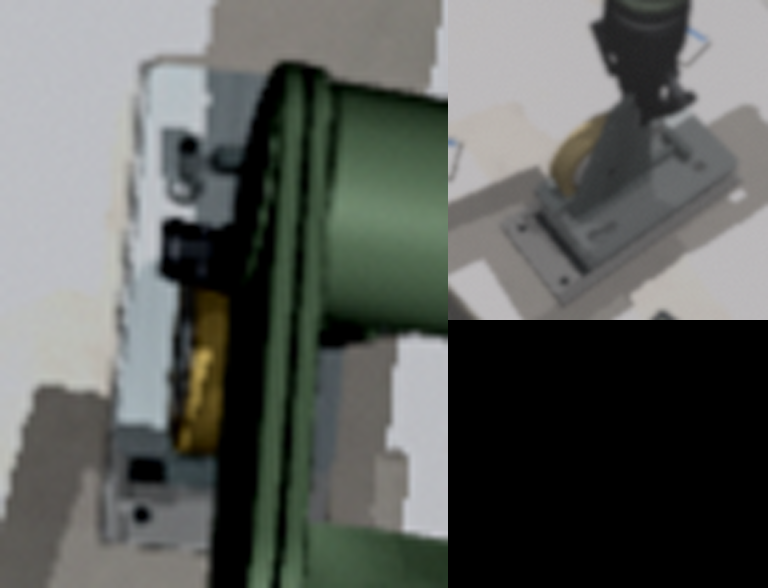

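The hover view shows the back keyhole on the left at crop (184,188), with its slot going up, and the plate's left edge from (145,75) to (113,430). I'll compare this with the prediction from the tool pose and enlarge both views.

Run:
```python
from h import *
np.set_printoptions(precision=4,suppress=True)
Y=3.034;u=np.array([np.cos(Y),np.sin(Y)]);v=np.array([-u[1],u[0]])
O=np.array([.4996,-.0799])-.012*u
zu=.0355
C=lambda x,y:(275+(x+.5)/5.6-.5,160+(y+.5)/5.6-.5)
for n,(x,y) in dict(hf=(.082,.032),hb=(-.038,-.032),catch=(-.06,.032),BL=(-.1,-.056),FL=(.1,-.056),BR=(-.1,.056),FR=(.1,.056)).items():
    P=[*(O+x*u+y*v),zu+.004]; print(n,P,'top',px("top",P),'crop',(px("top",P)+.5-[275,160])*5.6-.5,'scene',px("scene",P))
print('hole meas',onz("top",C(184,188),zu+.004))
e=[onz("top",C(*p),zu+.005)[:2] for p in[(143,90),(113,425)]];d=e[1]-e[0];print('edge yaw',np.arctan2(d[1],d[0]),[( (p-O)@v) for p in e])
im=np.load('hov.npy')
a=cv2.resize(np.clip((im-50)*1.8,0,255).astype(np.uint8)[165:215,290:325,::-1],None,fx=10,fy=10,interpolation=cv2.INTER_CUBIC)
s=np.mean([arm.capture("scene").astype(float) for _ in range(6)],0);np.save('hovs.npy',s)
b=cv2.resize(np.clip((s-40)*1.9,0,255).astype(np.uint8)[220:290,245:317,::-1],None,fx=6,fy=6,interpolation=cv2.INTER_CUBIC)
o=np.zeros((500,350+b.shape[1],3),np.uint8);o[:,:350]=a;o[:b.shape[0],350:]=b;cv2.imwrite('pics/hov2.png',o)
```

```text
hf [np.float64(0.4265684495341424), np.float64(-0.10419799655430237), 0.03949999999999999] top [326.8767 236.5115] crop [292.8096 430.7646] scene [265.8045 268.3038]
hb [np.float64(0.5527472006267364), np.float64(-0.053454299677614295), 0.03949999999999999] top [307.8658 192.2133] crop [186.3486 182.6947] scene [284.546  230.7563]
catch [np.float64(0.5677473333919032), np.float64(-0.1194466933076939), 0.03949999999999999] top [330.7936 186.6412] crop [314.7439 151.4907] scene [304.4595 241.8028]
BL [np.float64(0.6169659296497122), np.float64(-0.03625096155172708), 0.03949999999999999] top [301.2571 169.8939] crop [149.3395  57.7056] scene [295.1586 215.2579]
FL [np.float64(0.41812243125849985), np.float64(-0.014773923870893962), 0.03949999999999999] top [295.307  240.0875] crop [116.0192 450.7901] scene [241.9706 249.4031]
BR [np.float64(0.6049387885484457), np.float64(-0.147603320650806), 0.03949999999999999] top [340.1379 173.5817] crop [367.072   78.3576] scene [320.253  240.3984]
FR [np.float64(0.4060952901572333), np.float64(-0.12612628296997289), 0.03949999999999999] top [334.7862 243.6462] crop [337.103  470.7185] scene [265.9836 278.3149]
hole meas [ 0.5501 -0.0522  0.0395]
edge yaw 3.029461064042789 [np.float64(-0.057948123516215644), np.float64(-0.058721071406400746)]
```

View pics/hov2.png

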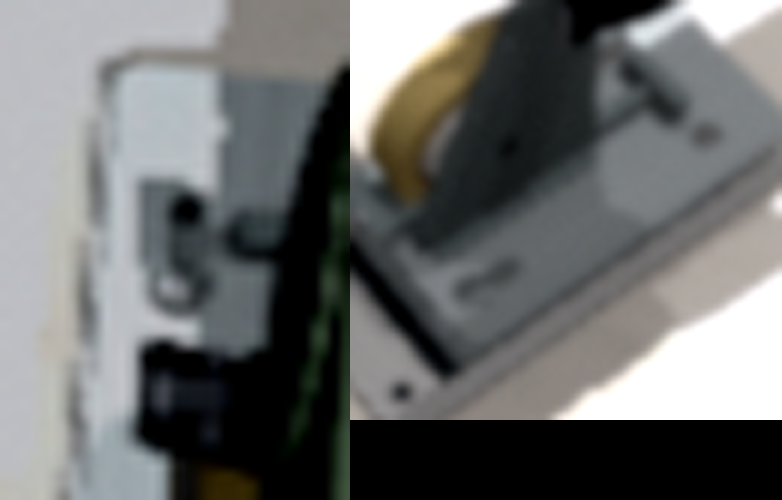

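Both views agree with the predicted hole positions to within about 1 mm: the back hole is at px (307.3,193) and the front hole at scene (265.7,268). I'll descend by feel.

```bash
cat > d.py <<'E'
from h import *
np.set_printoptions(precision=4,suppress=True)
p0=arm.state(); F0=p0['ft_force']; x,y=.4992,-.0798
arm.line_to([x,y,.1475],velocity=.05); arm.wait(.2); F0=arm.state()['ft_force']; print(F0)
for z in np.arange(.1455,.1334,-.0015):
    arm.line_to([x,y,z],velocity=.03); t=arm.state(); d=t['ft_force']-F0
    print(round(t['time'],2),round(z,4),t['tcp_pos'],'dF',d,'dT',t['torque']-p0['torque'])
    if d[2]>12: break
E
python3 d.py
```

```text
[ 0.8214  0.4132 -4.4418]
9.57 0.1455 [ 0.4991 -0.0798  0.1454] dF [-0.0003 -0.2359 -0.6452] dT [ 0.0707 -0.0007  0.0004]
9.82 0.144 [ 0.4991 -0.0798  0.1439] dF [-1.3078 -0.7198  0.2196] dT [ 0.1226 -0.0462 -0.0313]
10.07 0.1425 [ 0.4994 -0.0799  0.1425] dF [ 0.2454 -0.9611  0.3097] dT [-0.0443 -0.1505 -0.0181]
10.32 0.141 [ 0.4994 -0.0799  0.141 ] dF [ 0.5975 -1.5531 -0.6837] dT [-0.117  -0.2352  0.0617]
10.57 0.1395 [ 0.4994 -0.0798  0.1398] dF [-0.7359 -0.3557  4.0478] dT [-0.1433 -0.1432 -0.0301]
10.82 0.138 [ 0.4994 -0.0798  0.1382] dF [-0.0285 -0.8947  3.6708] dT [-0.1095 -0.1412  0.096 ]
11.07 0.1365 [ 0.4994 -0.0798  0.1366] dF [-1.884  -0.3542  6.2085] dT [-0.0761 -0.1472  0.0498]
11.32 0.135 [ 0.4993 -0.0798  0.135 ] dF [-0.0298 -0.5718  5.6141] dT [-0.1126 -0.1893  0.0345]
11.57 0.1335 [ 0.4993 -0.0798  0.1335] dF [-0.6981  0.1531  6.8587] dT [ 0.0066 -0.2198  0.0375]
```

The plate dropped over both heads: the underside is at about 9 mm and the catch pushes up with about 6 N. I'll release, back off and hover behind the heel.

```bash
cat > r.py <<'E'
from h import *
np.set_printoptions(precision=4,suppress=True)
Y=3.034;u=np.array([np.cos(Y),np.sin(Y)]);v=np.array([-u[1],u[0]]);O=np.array([.5112,-.0811])
arm.set_gripper(.05); arm.wait(.4); t=arm.state(); print(t['time'],t['opening'],t['grasp_force'],t['ft_force'])
p=t['tcp_pos']; arm.line_to([p[0],p[1],.21],velocity=.12)
im=arm.capture("top")
arm.set_gripper(0)
A=O-.078*u+.004*v
for z in(.2,.045,.012): print(arm.inverse_kinematics([*A,z],[np.pi,-.35,Y]))
arm.reach([*A,.20],[np.pi,-.35,Y]); t=arm.state(); print(t['time'],t['tcp_pos'],t['ee_rot'],t['ft_force'],t['opening'])
arm.line_to([*A,.05],velocity=.12); arm.wait(.2); t=arm.state(); print(t['time'],t['tcp_pos'],t['ft_force'])
T=np.clip((arm.capture("top").astype(float)-40)*1.7,0,255).astype(np.uint8)[160:265,280:350,::-1]
S=np.clip((arm.capture("scene").astype(float)-30)*1.8,0,255).astype(np.uint8)[190:290,225:325,::-1]
T=cv2.resize(T,(333,500),interpolation=cv2.INTER_CUBIC);S=cv2.resize(S,(460,460),interpolation=cv2.INTER_CUBIC)
o=np.zeros((500,793,3),np.uint8);o[:,:333]=T;o[:460,333:]=S;cv2.imwrite('pics/rel.png',o)
E
python3 r.py
```

```text
12.4417 0.050105693549016166 0.0 [-0.6737 -0.4564  1.1506]
[-0.1661  0.5562  1.3059 -0.0201  1.6289 -1.6269]
[-0.1661  0.6837  1.4836 -0.0207  1.3238 -1.6207]
[-0.1661  0.719   1.5086 -0.021   1.2634 -1.6194]
14.3417 [ 0.5888 -0.0935  0.1984] [ 3.1415 -0.3524  3.0342] [-0.1528 -0.7162  0.8746] 0.00020786843248647664
15.9417 [ 0.5886 -0.0935  0.0505] [0.6049 1.0978 0.3195]
```

View pics/rel.png

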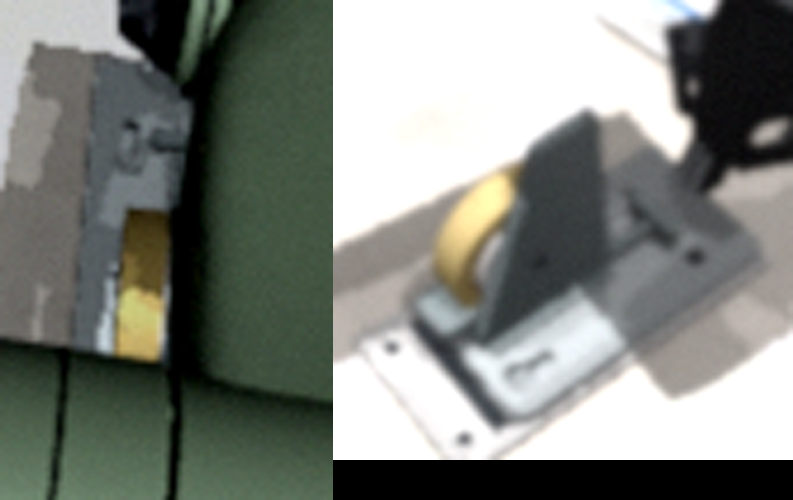

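The released plate sits over the screws, with a head visible in the front hole at scene crop (520,370). The closed fingers hover behind the heel at about (705,180). Now I'll press and push with force feedback.

```bash
cat > p.py <<'E'
from h import *
np.set_printoptions(precision=4,suppress=True)
Y=3.034;u=np.array([np.cos(Y),np.sin(Y)]);v=np.array([-u[1],u[0]]);O=np.array([.5112,-.0811])
F0=np.mean([arm.state()['ft_force'] for _ in range(3)],0)
def st():
    t=arm.state(); d=t['ft_force']-F0; return t['time'],t['tcp_pos'],d[2],d[:2]@u,d[:2]@v
c=-.078; z=.05
pos=lambda:[*(O+c*u+.004*v),z]
z=.024; arm.line_to(pos(),velocity=.06)
while z>.010:
    z-=.0015; arm.line_to(pos(),velocity=.02); s=st()
    if s[2]>11: break
print('touch',s)
n=0
while c<-.078+.042:
    c+=.0015
    z+=np.clip((s[2]-15)*.00008,-.0006,.0006)
    arm.line_to(pos(),velocity=.025); s=st(); n+=1
    print(f"t{s[0]:.2f} c{c*1e3:.1f} act{((s[1][:2]-O)@u)*1e3:.1f} z{s[1][2]*1e3:.1f} cmd{z*1e3:.1f} Fz{s[2]:.1f} Fu{s[3]:.1f} Fv{s[4]:.1f}")
    if s[3]<-28 or s[2]>35: break
E
python3 p.py
```

```text
touch (18.375, array([ 0.5885, -0.0937,  0.0154]), np.float64(12.747394781773114), np.float64(0.7170300736846896), np.float64(0.6729191576967227))
t18.62 c-76.5 act-78.1 z15.3 cmd13.3 Fz12.3 Fu-2.4 Fv1.0
t18.88 c-75.0 act-78.0 z15.3 cmd13.1 Fz13.2 Fu-5.3 Fv0.2
t19.12 c-73.5 act-77.6 z15.3 cmd13.0 Fz12.9 Fu-6.2 Fv0.5
t19.38 c-72.0 act-76.7 z15.2 cmd12.8 Fz13.4 Fu-6.3 Fv-0.1
t19.62 c-70.5 act-75.4 z15.3 cmd12.7 Fz14.3 Fu-6.9 Fv0.0
t19.88 c-69.0 act-74.0 z15.3 cmd12.6 Fz13.1 Fu-7.7 Fv-0.4
t20.12 c-67.5 act-72.7 z15.2 cmd12.5 Fz14.7 Fu-7.9 Fv-1.4
t20.38 c-66.0 act-71.3 z15.2 cmd12.4 Fz14.5 Fu-8.9 Fv-0.5
t20.62 c-64.5 act-69.5 z15.2 cmd12.4 Fz14.9 Fu-8.2 Fv-0.9
t20.88 c-63.0 act-68.2 z15.2 cmd12.4 Fz14.6 Fu-7.2 Fv-0.2
t21.12 c-61.5 act-66.9 z15.2 cmd12.4 Fz15.4 Fu-8.5 Fv-0.7
t21.38 c-60.0 act-65.3 z15.2 cmd12.4 Fz14.5 Fu-7.6 Fv-1.1
t21.62 c-58.5 act-63.3 z15.2 cmd12.3 Fz15.2 Fu-7.3 Fv-0.3
t21.88 c-57.0 act-60.8 z15.2 cmd12.4 Fz17.0 Fu-4.9 Fv0.5
t22.12 c-55.5 act-60.3 z15.2 cmd12.5 Fz15.2 Fu-6.9 Fv0.3
t22.38 c-54.0 act-59.1 z15.2 cmd12.5 Fz14.8 Fu-8.0 Fv-0.3
t22.62 c-52.5 act-57.7 z15.2 cmd12.5 Fz15.2 Fu-8.2 Fv-0.3
t22.88 c-51.0 act-56.3 z15.2 cmd12.5 Fz14.9 Fu-8.3 Fv-1.4
t23.12 c-49.5 act-54.8 z15.2 cmd12.5 Fz14.9 Fu-9.1 Fv-1.0
t23.38 c-48.0 act-53.3 z15.2 cmd12.5 Fz15.0 Fu-8.2 Fv-0.1
t23.62 c-46.5 act-51.8 z15.2 cmd12.5 Fz15.3 Fu-8.0 Fv-0.1
t23.88 c-45.0 act-50.2 z15.2 cmd12.5 Fz15.7 Fu-7.8 Fv-1.2
t24.12 c-43.5 act-48.7 z15.2 cmd12.6 Fz15.2 Fu-8.5 Fv-1.1
t24.38 c-42.0 act-47.4 z15.2 cmd12.6 Fz16.0 Fu-9.0 Fv-0.9
t24.62 c-40.5 act-45.8 z15.2 cmd12.7 Fz14.5 Fu-8.7 Fv-1.1
t24.88 c-39.0 act-45.2 z15.2 cmd12.6 Fz15.2 Fu-9.0 Fv-0.1
t25.12 c-37.5 act-45.1 z15.2 cmd12.7 Fz13.7 Fu-11.7 Fv0.6
t25.38 c-36.0 act-45.0 z15.2 cmd12.6 Fz12.9 Fu-13.9 Fv-0.1
```

It ran freely to a hard stop at about 22–23 mm of travel. I'll back off and look.

```bash
cat > v.py <<'E'
from h import *
Y=3.034;u=np.array([np.cos(Y),np.sin(Y)]);v=np.array([-u[1],u[0]]);O=np.array([.5112,-.0811])
P=lambda c,z:[*(O+c*u+.004*v),z]
arm.line_to(P(-.047,.0135),velocity=.02)
arm.line_to(P(-.052,.06),velocity=.08); arm.line_to(P(-.09,.2),velocity=.15)
arm.reach([.3,.35,.3],[np.pi,0,2.74]); arm.wait(.3); print(arm.state()['time'],arm.state()['ft_force'])
T=np.mean([arm.capture("top").astype(float) for _ in range(5)],0);S=np.mean([arm.capture("scene").astype(float) for _ in range(5)],0)
T=np.clip((T-50)*1.7,0,255).astype(np.uint8)[162:265,280:350,::-1]
S=np.clip((S-50)*1.8,0,255).astype(np.uint8)[205:290,230:320,::-1]
T=cv2.resize(T,(340,500),interpolation=cv2.INTER_CUBIC);S=cv2.resize(S,(455,430),interpolation=cv2.INTER_CUBIC)
o=np.zeros((500,795,3),np.uint8);o[:,:340]=T;o[:430,340:]=S;cv2.imwrite('pics/lock.png',o)
for n,(x,y) in dict(pin=(-.06,.032),hf=(.082,.032)).items(): print(n,px("scene",[*(O+.022*u+x*u+y*v),.013]))
E
python3 v.py
```

```text
30.2083 [ 1.12611826 -0.59051216 -0.38944006]
pin [297.8048814  250.46363766]
hf [259.2573699  277.08526171]
```

View pics/lock.png

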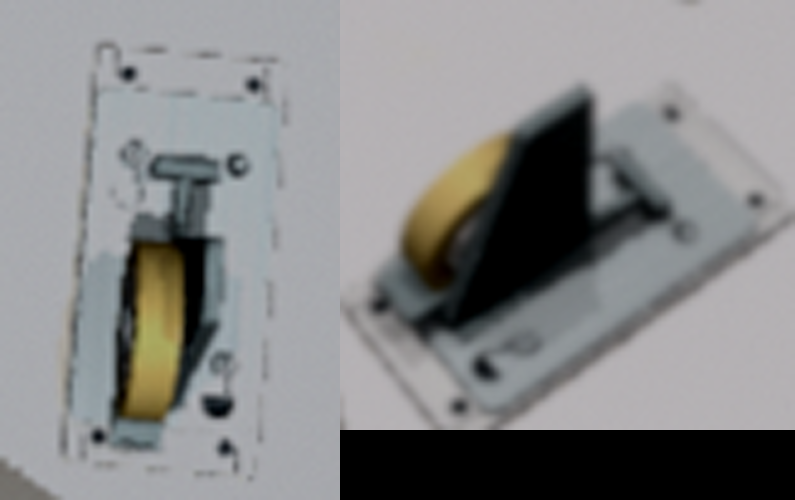

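The plate lies flat on the rail. The screw heads sit at the slot ends (top (130,153) and (225,360)), and the catch pin shows inside its hole at top (237,163) and scene (684,230).

```bash
python3 -c "
from station import arm
print(arm.hand_in())"
```

```text
the job is handed in; nothing more can be done
None
```

I mounted the dispenser on the rail and handed the job in after about 30 of the 64 s. The last pictures show the plate flat, both screws at the slot ends and the catch pin up in its hole. The hand-in returned no verdict.

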